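# Turn the upside-down bread tin lid up

## Robot

A 7-joint arm with a two-finger parallel gripper is mounted at the origin on the work surface. World frame = base frame: x ahead of the robot, y to its left, z up, the work surface at z = 0. Lengths are in mm, angles in rad, forces in N, time in s.
With the tool pointing down it reaches from about 350 to 900 mm from the base axis. Payload 19.9 kg.
Tool frame: the origin (TCP) lies midway between the tips of the shut fingers; the grasp point (between the pads) lies grip_depth behind it (grip_depth is the distance from the TCP to the grasp point, in mm); z points along the fingers, y is the direction in which the jaws open and shut (so a half turn about z gives the same grasp; the last joint's range is limited). The gripper opens to 85 mm and grips with 20 to 120 N. Pads are 22 mm wide; open, the fingers measure 114 mm over their backs; the gripper's body (76 mm by 85 mm) begins 54 mm behind the grasp point. The pads swing forward as they close: fully open they stand 13 mm farther back than shut.
Start: joints at [1.242, 0.417, -0.01, 1.614, 0.005, 1.111, -0.053], TCP at [177.397, -599.276, 231.26] pointing down, gripper open.
Joint ranges: [-2.81, 2.81], [-0.39, 2.02], [-1.27, 1.25], [0.06, 2.57], [-1.19, 4.33], [0.19, 2], [-2.82, 2.82]. Speed limits (rad/s): [1.89, 1.89, 2.39, 2.39, 3.01, 3.01, 3.01].

## Interface

Orientations are given as a rotation vector (axis times angle).
In Python, from workcell import state, capture, camera_info, finish_job, grip_depth gives the robot as it stands.
- The arm moves only by the tool jog_arm, never from a script. Its argument "commands" is a list of rows, each an object of numbers: "fingers": the finger opening in cm, from 0 to 8.54; "tx", "ty", "tz": the shift along the world's x, y, z in cm; "wx", "wy", "wz": the turn, a rotation vector about the world's x, y, z in degrees. A call has 1 to 12 rows; each row is the pose to reach, as a shift and turn from the pose commanded when the call began; what a row does not reach only later rows make up. A row lasts 1/8 s, in which the tool goes at most 62.5 mm and 10.7 degrees, less where a joint would pass 70% of its speed; a pose out of reach is approached as far as the arm can. A call with a gripper value outside its range is refused whole. The fingers move at their own pace and stop on an object; the grip force is fixed at half the most. Time passes only in rows, so rows that repeat a pose let the fingers close. It gives the time, the measured TCP pose, the force and the opening at its end, in the units of the state.
- state(): the state, without advancing time (a new reading comes with each control period).
- capture(name): name is "scene" or "top"; returns (picture, depth): 400x640x3 uint8, blue, green, red; 400x640 float32, mm along the optical axis (not along the pixel's ray), 0 where there is no reading.
- camera_info(name): a dict with "fx", "fy", "cx", "cy" (pixels), "rvec" (rotation vector, rad) and "tvec" (3), from world to camera coordinates, as OpenCV has them. Camera axes: x right, y down, z forward; pixel columns grow to the right and rows downward; lengths in mm; the calibration is good to about 2 mm. A picture is of the moment at which its call begins. camera_info takes no time and is no camera call.
- finish_job(): hands the job in, once; it reports no verdict.
The state is a dict: "t": time; "joint_pos": joint angles; "joint_vel": joint speeds; "joint_efforts": joint torques, N m; "eef_pos": TCP position; "tcp_rot": TCP orientation; "contact_force": force on the tool from outside, world axes, zero at the start; "torque": the same for the moment, N m; "width": finger opening in mm.
Only numpy, scipy, OpenCV 4.12 (cv2) and the standard library are available. Lean on these libraries where they do the work, as an engineer would, in place of code of your own. Each camera call takes 0.05 s, during which the arm holds its last target.

## Task

One of the three square bread tins lies upside down on the baking mat, its red lid underneath. Roll it over on the mat, one face at a time and letting it settle flat on its side in between, until its red lid is on top and it lies flat, wholly on the mat; do not pick it up. Leave the two tins that are already lid up where they are.

Things in the scene. Friction and masses are not known exactly. Their poses are not given: they have to be found in the camera images.
- tin: Upside-down bread tin: closed square bar 60 x 60 x 130 mm, flat ends, 0.45 kg; aluminium, with a flush red lid forming one long face and a 10 mm red band on the sides beside it. Origin at its centre (30 mm from each long face); z points out through the lid, y along the length. Starts with z straight down (bare bottom with two dark vents on top), length along world y within 35 degrees, in any of three places side by side.
- tin_b: Another bread tin: closed square bar 60 x 60 x 130 mm, flat ends, 0.45 kg; aluminium, with a flush red lid forming one long face and a 10 mm red band on the sides beside it. Origin at its centre (30 mm from each long face); z points out through the lid, y along the length. Lid up from the start, in any of the three places; leave it.
- tin_c: A third bread tin: closed square bar 60 x 60 x 130 mm, flat ends, 0.45 kg; aluminium, with a flush red lid forming one long face and a 10 mm red band on the sides beside it. Origin at its centre (30 mm from each long face); z points out through the lid, y along the length. Lid up from the start, in any of the three places; leave it.
- mat: Fixed teal baking mat, 380 (its x, away from the robot) x 740 (its y) x 3 mm; origin at the centre of its underside, on the table. Tins lie towards its near side, the far side is free. Grippy: a tin pushed high on one long side, forward and up on an arc about its far bottom edge (under 5 N), tips over that edge and past 45 degrees falls on to its next face, 60 mm on; pushed level it slides or jams.
Mind the look-alikes: they are no part of the job. Leave any green or purple look-alike of the tin_c alone.

How it is judged (in metres and radians):
On the way, in this order (a step that is already met when the one before it is completed fails the run):
1. the tin has been rolled on to one of its long sides (flat within 10 degrees) and stays so for 0.2 s (angle between tin's own z axis and vertical between 1.39 and 1.75 rad and angle between tin's own y axis and vertical between 1.39 and 1.75 rad and height (world z) of tin below 0.045 m), for 0.2 s.
2. the tin has been rolled again and its red lid faces up (within 10 degrees) (angle between tin's own z axis and vertical below 0.175 rad and height (world z) of tin below 0.045 m), for 0.2 s.
At the end, for the whole second after the job is handed in: The tin lies at rest flat on the mat with its red lid up (within 10 degrees, centre less than 45 mm above the table), its centre no more than 165 mm (mat x) and 320 mm (mat y) from the mat's centre; the other two tins are still lid up and within 30 mm of where they were (all of step 2 and linear speed of tin below 0.02 m/s and x of tin in the frame of mat between -0.165 and 0.165 m and y of tin in the frame of mat between -0.32 and 0.32 m and distance of each of tin_b, tin_c from where it was at the start of the episode below 0.03 m and angle between each of tin_b, tin_c's own z axis and vertical below 0.175 rad); the robot touches nothing.
It fails at once if the tin is picked up (its centre rises more than 85 mm above the table) (height (world z) of tin above 0.085 m).
It fails at once if a tin that was already lid up is shifted by more than 30 mm or tipped over (distance of any of tin_b, tin_c from where it was at the start of the episode above 0.03 m or angle between any of tin_b, tin_c's own z axis and vertical above 0.5 rad).
It also fails if it takes over 40 s, if anything falls off the work surface, if the arm or the gripper's body presses on something with over 40 N, if the wrist force passes 120 N, or if a joint passes its speed limit or range.

## Working session

There is one attempt and no reset: what is moved stays moved. The work goes in short steps, Python scripts to look and compute and a tool call to move; the robot and the scene stay as the last step left them, time stands still between calls to the robot, and variables do not carry over. Pictures are saved under pics/ and viewed, and the job is handed in when it is done.

Besides the shell and the picture viewer there is one more tool, called by a JSON object that holds its "fn" and its "kwargs". jog_arm: Moves the arm, as the interface text tells. Its arguments: {"type":"object","properties":{"commands":{"type":"array","items":{"type":"object","properties":{"fingers":{"type":"number"},"tx":{"type":"number"},"ty":{"type":"number"},"tz":{"type":"number"},"wx":{"type":"number"},"wy":{"type":"number"},"wz":{"type":"number"}}}}},"required":["commands"]}

```bash
ls; mkdir -p pics
python3 - <<'E'
from workcell import *
import cv2
print(state()); print(grip_depth)
for n in("scene","top"):
    p,d=capture(n); cv2.imwrite(f"pics/{n}0.png",p); print(n,camera_info(n))
    import numpy as np; np.save(f"{n}0.npy",d)
E
```

```text
pics
{'t': 0.0, 'joint_pos': array([ 1.24151937,  0.41798353, -0.01032922,  1.61418822,  0.00468638,
        1.11070331, -0.05302319]), 'joint_vel': array([ 5.73737005e-04,  2.89565069e-04,  2.44828698e-03, -9.84971411e-04,
        1.61715408e-03, -8.90884489e-04,  7.97108044e-05]), 'joint_efforts': array([-6.21331383e-04, -8.64459085e+01,  6.78399224e-01, -4.34905708e+01,
        1.90361490e-02,  7.49511702e-03,  2.36292829e-05]), 'eef_pos': array([ 177.29449634, -598.95254943,  230.64828039]), 'tcp_rot': array([-3.10790595e+00, -4.50308642e-01,  3.92169359e-04]), 'contact_force': array([-0.73187301,  0.60221222, -0.98704399]), 'torque': array([ 0.01143662,  0.02540459, -0.03699294]), 'width': 85.16659493617287}
18.700000000000003
scene {'fx': 369.85848609523674, 'fy': 369.85848609523674, 'cx': 322.5735638703764, 'cy': 201.59218153299423, 'rvec': array([ 1.98013228,  1.51768673, -0.56351349]), 'tvec': array([-124.84760213, -267.13748144, 1007.94505077])}
top {'fx': 429.9745620161639, 'fy': 429.9745620161639, 'cx': 315.04495336826886, 'cy': 197.08136181443143, 'rvec': array([ 2.12652619, -2.17516544,  0.11552519]), 'tvec': array([ 28.8710874 , 434.2625775 , 769.74867474])}
```

View pics/scene0.png

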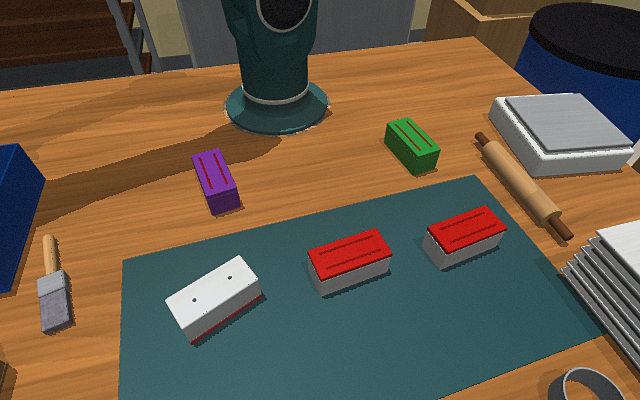

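View pics/top0.png

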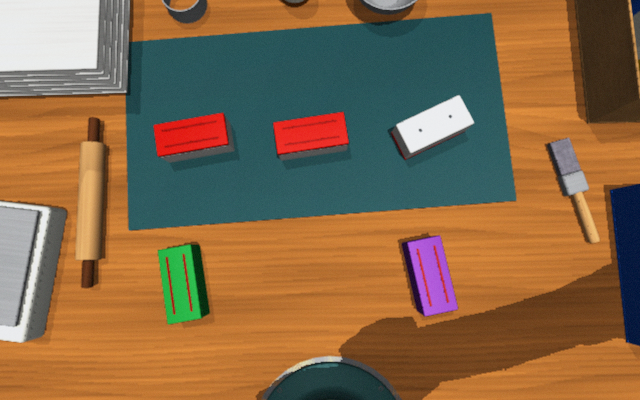

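Top view shows the white-topped tin with two vents at (433,125). Red-lidded tins are at (192,136) and (311,135), green at (182,284) and purple at (431,276). In the scene view the vented tin is at (213,298), with its red band low. I'm choosing the vented one and will measure it now.

```bash
cat > h.py <<'E'
import numpy as np, cv2
from workcell import *
def ray(n,uv,z):
    c=camera_info(n); R=cv2.Rodrigues(c["rvec"])[0]; o=-R.T@c["tvec"]
    uv=np.atleast_2d(np.array(uv,float))
    d=np.c_[(uv[:,0]-c["cx"])/c["fx"],(uv[:,1]-c["cy"])/c["fy"],np.ones(len(uv))]@R
    return o+d*((z-o[2])/d[:,2])[:,None]
def world(n,depth):
    c=camera_info(n); R=cv2.Rodrigues(c["rvec"])[0]
    v,u=np.mgrid[:400,:640]
    P=np.dstack([(u-c["cx"])/c["fx"]*depth,(v-c["cy"])/c["fy"]*depth,depth])-c["tvec"]
    return P@R
def rects(n,mask,z,amin=800):
    cs=cv2.findContours(mask.astype(np.uint8),cv2.RETR_EXTERNAL,cv2.CHAIN_APPROX_NONE)[0]
    for c in cs:
        if cv2.contourArea(c)<amin: continue
        w=ray(n,c[:,0],z)[:,:2].astype(np.float32)
        r=cv2.minAreaRect(w); b=cv2.boxPoints(r)
        e=b[1]-b[0]; f=b[2]-b[1]; l=e if np.hypot(*e)>np.hypot(*f) else f
        if l[1]<0:l=-l
        px=cv2.minAreaRect(c)[0]
        print(n,"px",np.round(px),"centre",np.round(r[0],1),"size",np.round(r[1],1),"yaw of length from +y (ccw) deg",round(np.degrees(np.arctan2(-l[0],l[1])),1), "corners",np.round(b,0).tolist())
E
python3 - <<'E'
from h import *
for n in("top","scene"):
    p=cv2.imread(f"pics/{n}0.png"); d=np.load(n+"0.npy"); W=world(n,d)
    hsv=cv2.cvtColor(p,cv2.COLOR_BGR2HSV); H,S,V=cv2.split(hsv)
    zok=(abs(W[...,2]-63)<6)
    rects(n,zok&(S<60)&(V>150)&(W[...,0]>300),63)
    rects(n,zok&(S>120)&((H<8)|(H>172)),63)
    m=(H>80)&(H<105)&(S>80)&(V<140)
    rects(n,m&(W[...,2]<12)&(W[...,0]>300),3,5000)
    print(np.median(W[zok&(S<60)&(V>150)&(W[...,0]>300)],axis=0))
p=cv2.imread("pics/top0.png")[80:175,370:500]; cv2.imwrite("pics/crop0.png",cv2.resize(p,None,fx=5,fy=5))
E
```

```text
top px [435. 124.] centre [ 558.3 -199.8] size [ 58.4 129.2] yaw of length from +y (ccw) deg 24.2 corners [[505.0, -153.0], [558.0, -271.0], [611.0, -247.0], [558.0, -129.0]]
top px [191. 135.] centre [549.8 240.8] size [ 59.8 129.7] yaw of length from +y (ccw) deg 8.8 corners [[510.0, 300.0], [530.0, 172.0], [589.0, 181.0], [569.0, 310.0]]
top px [311. 133.] centre [546.9  23.9] size [ 59.7 129.2] yaw of length from +y (ccw) deg 7.3 corners [[509.0, 84.0], [526.0, -44.0], [585.0, -36.0], [568.0, 92.0]]
top px [315. 121.] centre [592.   18.2] size [377.4 736.3] yaw of length from +y (ccw) deg 3.1 corners [[384.0, 376.0], [423.0, -360.0], [800.0, -339.0], [761.0, 396.0]]
[ 553.03101379 -177.21184409   62.50833749]
scene px [211. 290.] centre [ 560.9 -200.5] size [ 58.7 128.4] yaw of length from +y (ccw) deg 24.1 corners [[508.0, -154.0], [560.0, -271.0], [614.0, -247.0], [561.0, -130.0]]
scene px [349. 253.] centre [551.8  23.1] size [ 62.3 130.1] yaw of length from +y (ccw) deg 7.2 corners [[513.0, 84.0], [529.0, -45.0], [591.0, -38.0], [575.0, 92.0]]
scene px [467. 228.] centre [555.2 239.2] size [ 61.5 133.2] yaw of length from +y (ccw) deg 8.6 corners [[515.0, 300.0], [535.0, 169.0], [596.0, 178.0], [576.0, 310.0]]
scene px [350. 312.] centre [594.1  17.1] size [378.9 737.9] yaw of length from +y (ccw) deg 3.0 corners [[386.0, 376.0], [424.0, -361.0], [803.0, -341.0], [764.0, 395.0]]
[ 559.94097538 -192.52926361   63.40650222]
```

View pics/crop0.png

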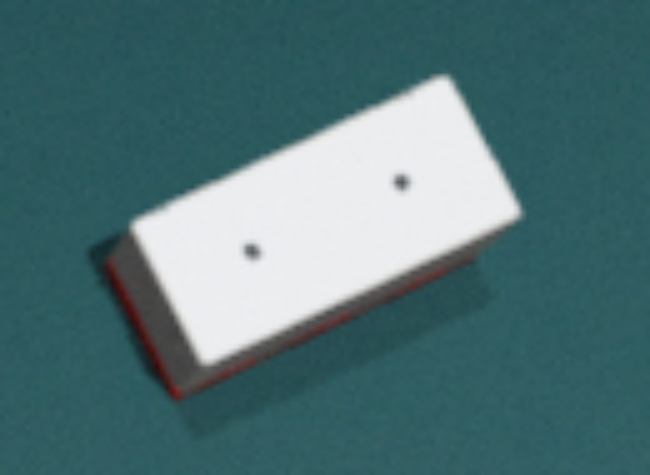

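Target: centre (559.5, -200), size 58x129 against 60x130, top at z≈63, and yaw 24° from +y. The two views agree within 3 mm. The crop confirms two vents on a bare top, with red at the bottom edge. I'll roll it along n=(0.912, 0.41), which stays on the mat and clear of the middle tin. First I'll move to a point behind it, with the jaws parallel to its length.

{"fn": "jog_arm", "kwargs": {"commands": [{"tx":2,"ty":2.3,"wz":1,"fingers":5},{"tx":5.5,"ty":6.4,"wz":2},{"tx":9.5,"ty":11,"wz":3},{"tx":13.5,"ty":15.7,"wz":4},{"tx":17.5,"ty":20.3,"wz":5},{"tx":21.5,"ty":25,"wz":6},{"tx":25.5,"ty":29.6,"wz":7},{"tx":29,"ty":33.7,"wz":7.7},{"tx":31,"ty":36,"wz":7.7},{"tx":31.8,"ty":37,"wz":7.7},{"tx":31.8,"ty":37,"wz":7.7}]}}

```text
schema error: expected keys fingers, tx, ty, tz, wx, wy, wz
```

Run:
```python
from h import *
s=state(); print(s["t"],s["eef_pos"],s["tcp_rot"],s["contact_force"],s["width"])
print(cv2.Rodrigues(s["tcp_rot"])[0].round(3))
```

```text
0.1 [ 177.32837546 -598.9788272   230.71426588] [-3.10800799e+00 -4.50445267e-01  3.45116226e-04] [-0.56692844  0.30593142 -0.32599428] 85.21399008681387
[[ 0.959  0.284 -0.   ]
 [ 0.284 -0.959  0.001]
 [-0.    -0.001 -1.   ]]
```

{"fn": "jog_arm", "kwargs": {"commands": [{"fingers":5,"tx":2,"ty":2.3,"tz":0,"wx":0,"wy":0,"wz":1},{"fingers":5,"tx":5.5,"ty":6.4,"tz":0,"wx":0,"wy":0,"wz":2},{"fingers":5,"tx":9.5,"ty":11,"tz":0,"wx":0,"wy":0,"wz":3},{"fingers":5,"tx":13.5,"ty":15.7,"tz":0,"wx":0,"wy":0,"wz":4},{"fingers":5,"tx":17.5,"ty":20.3,"tz":0,"wx":0,"wy":0,"wz":5},{"fingers":5,"tx":21.5,"ty":25,"tz":0,"wx":0,"wy":0,"wz":6},{"fingers":5,"tx":25.5,"ty":29.6,"tz":0,"wx":0,"wy":0,"wz":7},{"fingers":5,"tx":29,"ty":33.7,"tz":0,"wx":0,"wy":0,"wz":7.7},{"fingers":5,"tx":31,"ty":36,"tz":0,"wx":0,"wy":0,"wz":7.7},{"fingers":5,"tx":31.8,"ty":37,"tz":0,"wx":0,"wy":0,"wz":7.7},{"fingers":5,"tx":31.8,"ty":37,"tz":0,"wx":0,"wy":0,"wz":7.7}]}}

```text
t: 1.48
eef_pos: [495.2, -229.3, 231.0]
tcp_rot: [-3.071, -0.659, 0.001]
contact_force: [-0.3, -1.0, 0.2]
width: 49.9
```

{"fn": "jog_arm", "kwargs": {"commands": [{"fingers":5,"tx":0,"ty":0,"tz":-3,"wx":0,"wy":0,"wz":0},{"fingers":5,"tx":0,"ty":0,"tz":-8,"wx":0,"wy":0,"wz":0},{"fingers":5,"tx":0,"ty":0,"tz":-13,"wx":0,"wy":0,"wz":0},{"fingers":5,"tx":0,"ty":0,"tz":-17,"wx":0,"wy":0,"wz":0},{"fingers":5,"tx":0,"ty":0,"tz":-18.5,"wx":0,"wy":0,"wz":0},{"fingers":5,"tx":0,"ty":0,"tz":-18.5,"wx":0,"wy":0,"wz":0},{"fingers":5,"tx":0,"ty":0,"tz":-18.5,"wx":0,"wy":0,"wz":0}]}}

```text
t: 2.35
eef_pos: [496.1, -230.0, 47.8]
tcp_rot: [3.071, 0.657, 0.002]
contact_force: [0.1, 0.4, 0.4]
width: 50.4
```

Run:
```python
from h import *
s=state(); print(s["t"],s["eef_pos"],s["tcp_rot"],s["contact_force"],s["width"])
for n in("scene",):
    p,d=capture(n)
    cv2.imwrite("pics/s1.png",cv2.resize(p[150:400,60:380],None,fx=2.4,fy=2.4))
p,d=capture("top"); cv2.imwrite("pics/t1.png",p)
```

```text
2.35 [ 496.11118469 -229.97267533   47.80199873] [3.07068620e+00 6.57354858e-01 2.39285118e-03] [0.06401539 0.43088126 0.35998322] 50.37115724113296
```

View pics/s1.png

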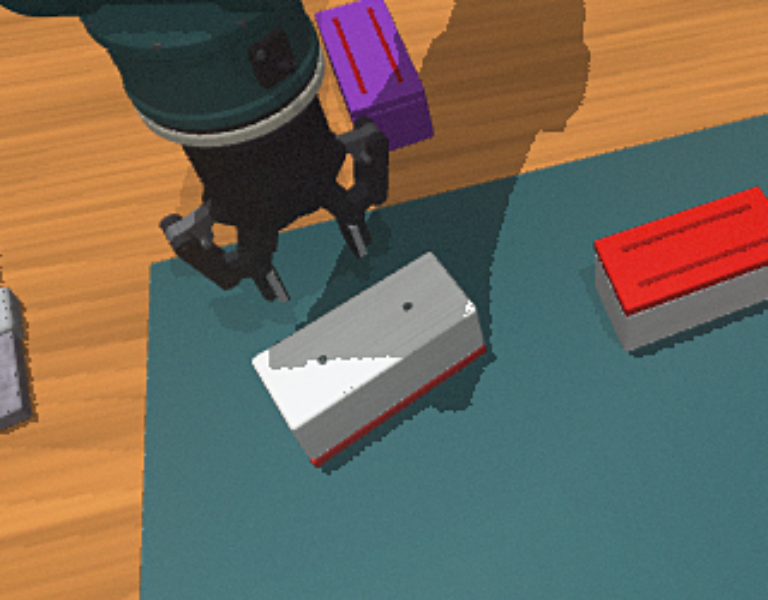

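View pics/t1.png

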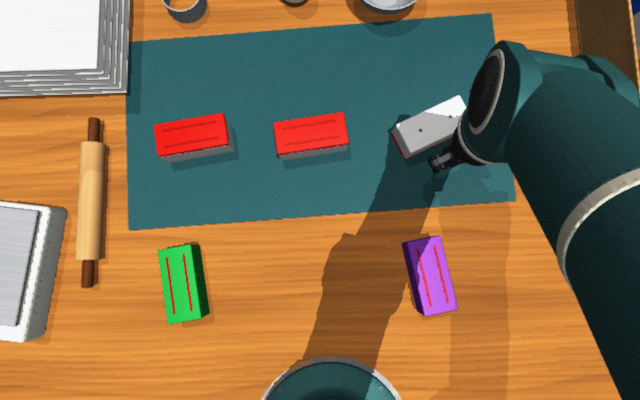

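The fingers (crop px 275,285 and 360,245) stand level behind the tin's long near side, and the path is clear. I'll creep forward to contact.

{"fn": "jog_arm", "kwargs": {"commands": [{"fingers":5,"tx":0.7,"ty":0.3,"tz":0.1,"wx":0,"wy":0,"wz":0},{"fingers":5,"tx":1.5,"ty":0.67,"tz":0.1,"wx":0,"wy":0,"wz":0},{"fingers":5,"tx":2.1,"ty":0.95,"tz":0.1,"wx":0,"wy":0,"wz":0},{"fingers":5,"tx":2.4,"ty":1.08,"tz":0.1,"wx":0,"wy":0,"wz":0},{"fingers":5,"tx":2.5,"ty":1.12,"tz":0.1,"wx":0,"wy":0,"wz":0},{"fingers":5,"tx":2.6,"ty":1.17,"tz":0.1,"wx":0,"wy":0,"wz":0}]}}

```text
t: 3.2
eef_pos: [521.3, -217.7, 47.2]
tcp_rot: [-3.072, -0.658, 0.0]
contact_force: [-0.8, -0.4, 0.2]
width: 49.8
```

{"fn": "jog_arm", "kwargs": {"commands": [{"fingers":5,"tx":0.27,"ty":0.12,"tz":0.05,"wx":0,"wy":0,"wz":0},{"fingers":5,"tx":0.67,"ty":0.3,"tz":0.5,"wx":0,"wy":0,"wz":0},{"fingers":5,"tx":1.1,"ty":0.5,"tz":0.97,"wx":0,"wy":0,"wz":0},{"fingers":5,"tx":1.6,"ty":0.72,"tz":1.4,"wx":0,"wy":0,"wz":0},{"fingers":5,"tx":2.1,"ty":0.94,"tz":1.76,"wx":0,"wy":0,"wz":0},{"fingers":5,"tx":2.64,"ty":1.18,"tz":2.1,"wx":0,"wy":0,"wz":0},{"fingers":5,"tx":3.2,"ty":1.44,"tz":2.36,"wx":0,"wy":0,"wz":0},{"fingers":5,"tx":3.8,"ty":1.7,"tz":2.6,"wx":0,"wy":0,"wz":0},{"fingers":5,"tx":4.4,"ty":1.97,"tz":2.75,"wx":0,"wy":0,"wz":0},{"fingers":5,"tx":5.0,"ty":2.24,"tz":2.85,"wx":0,"wy":0,"wz":0},{"fingers":5,"tx":5.6,"ty":2.52,"tz":2.9,"wx":0,"wy":0,"wz":0}]}}

```text
t: 4.58
eef_pos: [577.8, -192.2, 76.3]
tcp_rot: [-3.072, -0.658, -0.0]
contact_force: [0.3, 0.5, -0.0]
width: 49.9
```

Run:
```python
from h import *
p,d=capture("scene")
cv2.imwrite("pics/s2.png",cv2.resize(p[150:400,60:380],None,fx=2.4,fy=2.4))
s=state(); print(s["t"],s["eef_pos"],s["contact_force"])
```

```text
4.625 [ 578.54060132 -191.60515986   76.36280242] [ 0.02193469  0.80551739 -0.18321541]
```

View pics/s2.png

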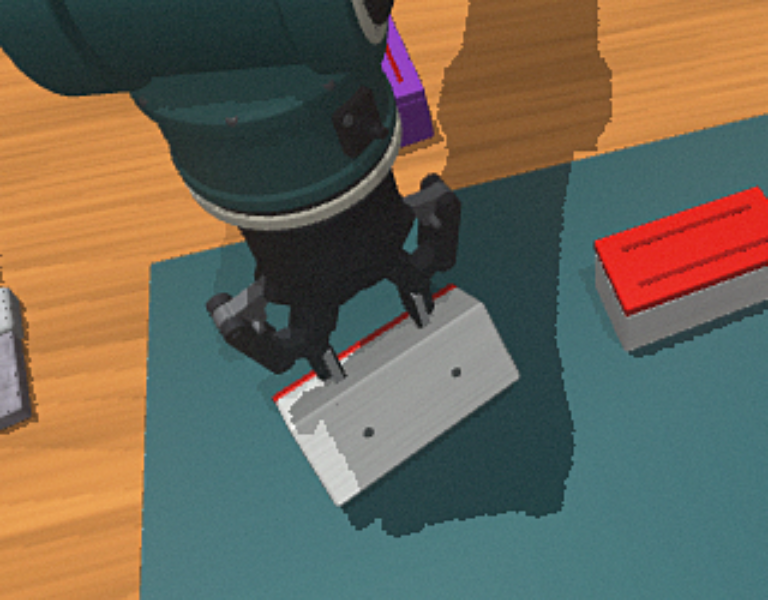

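The tin has tipped: the vents (crop px 370,432 and 456,372) now face away and the red band is at the near upper edge, and it may still be settling. I'll lift and back off.

{"fn": "jog_arm", "kwargs": {"commands": [{"fingers":5,"tx":0,"ty":0,"tz":0.5,"wx":0,"wy":0,"wz":0},{"fingers":5,"tx":0,"ty":0,"tz":1.5,"wx":0,"wy":0,"wz":0},{"fingers":5,"tx":-1,"ty":-0.45,"tz":2.5,"wx":0,"wy":0,"wz":0},{"fingers":5,"tx":-3,"ty":-1.35,"tz":2.5,"wx":0,"wy":0,"wz":0},{"fingers":5,"tx":-4.2,"ty":-1.9,"tz":2.5,"wx":0,"wy":0,"wz":0},{"fingers":5,"tx":-4.5,"ty":-2,"tz":2.5,"wx":0,"wy":0,"wz":0},{"fingers":5,"tx":-4.5,"ty":-2,"tz":2.5,"wx":0,"wy":0,"wz":0}]}}

```text
t: 5.5
eef_pos: [532.6, -212.3, 101.4]
tcp_rot: [-3.072, -0.658, -0.0]
contact_force: [0.6, 0.5, -0.2]
width: 49.9
```

Run:
```python
from h import *
s=state(); print(s["t"],s["eef_pos"],s["contact_force"])
for n in("scene","top"):
    p,d=capture(n); cv2.imwrite(f"pics/{n}3.png",p if n=="top" else cv2.resize(p[150:400,60:380],None,fx=2.4,fy=2.4)); W=world(n,d)
    hsv=cv2.cvtColor(p,cv2.COLOR_BGR2HSV); H,S,V=cv2.split(hsv)
    zok=(abs(W[...,2]-63)<6)&(W[...,1]>-330)&(W[...,1]<350)&(W[...,0]>450)&(W[...,0]<800)
    rects(n,zok&(V>75)&((S<60)|((H<8)|(H>172))),63)
    m=zok&(W[...,1]<-60)&(V>75)&(S<60); print(m.sum(),np.percentile(W[m][:,2],[5,50,95]))
```

```text
5.5 [ 532.59925125 -212.30596996  101.44772336] [ 0.56974987  0.50663218 -0.20328108]
scene px [231. 321.] centre [ 617.3 -175.3] size [ 62.2 129.3] yaw of length from +y (ccw) deg 23.9 corners [[563.0, -129.0], [615.0, -247.0], [672.0, -222.0], [620.0, -104.0]]
scene px [350. 253.] centre [551.9  23.1] size [ 62.6 130.9] yaw of length from +y (ccw) deg 7.2 corners [[513.0, 84.0], [529.0, -46.0], [591.0, -38.0], [575.0, 92.0]]
scene px [467. 228.] centre [555.  239.1] size [ 62.2 133.2] yaw of length from +y (ccw) deg 8.7 corners [[514.0, 300.0], [534.0, 169.0], [596.0, 178.0], [576.0, 310.0]]
3106 [60.9904125  63.38825183 64.97711218]
top px [191. 135.] centre [549.1 240.5] size [ 61.2 130.3] yaw of length from +y (ccw) deg 8.8 corners [[509.0, 300.0], [529.0, 171.0], [589.0, 181.0], [569.0, 310.0]]
top px [311. 133.] centre [546.3  23.7] size [ 61.  129.5] yaw of length from +y (ccw) deg 7.3 corners [[508.0, 84.0], [524.0, -44.0], [585.0, -37.0], [568.0, 92.0]]
top px [419.  95.] centre [ 612.8 -174.5] size [ 59.  130.7] yaw of length from +y (ccw) deg 24.3 corners [[559.0, -127.0], [613.0, -246.0], [667.0, -222.0], [613.0, -103.0]]
1860 [60.5330131  62.74729723 65.2870083 ]
```

View pics/scene3.png

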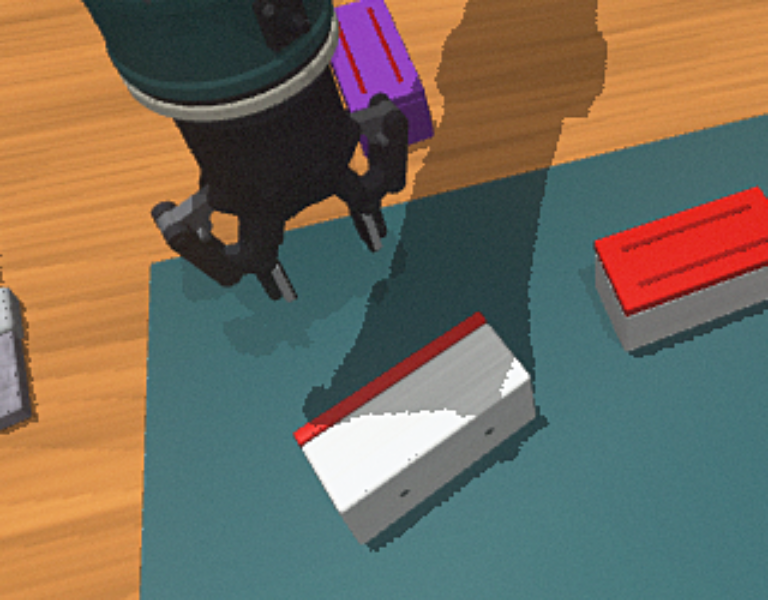

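View pics/top3.png

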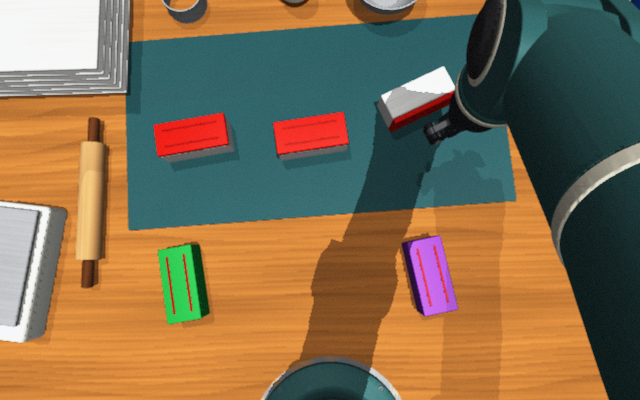

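It lies flat on its side: top at z≈63, centre (614.5, -175), yaw 24°, about 60 mm further on, with the lid facing the robot. The other tins haven't moved. I'll descend and creep in again.

{"fn": "jog_arm", "kwargs": {"commands": [{"fingers":5,"tx":0,"ty":0,"tz":-2,"wx":0,"wy":0,"wz":0},{"fingers":5,"tx":0.3,"ty":0.13,"tz":-4,"wx":0,"wy":0,"wz":0},{"fingers":5,"tx":1,"ty":0.45,"tz":-5.2,"wx":0,"wy":0,"wz":0},{"fingers":5,"tx":2,"ty":0.9,"tz":-5.4,"wx":0,"wy":0,"wz":0},{"fingers":5,"tx":3,"ty":1.35,"tz":-5.4,"wx":0,"wy":0,"wz":0},{"fingers":5,"tx":3.8,"ty":1.7,"tz":-5.4,"wx":0,"wy":0,"wz":0},{"fingers":5,"tx":4.2,"ty":1.88,"tz":-5.4,"wx":0,"wy":0,"wz":0},{"fingers":5,"tx":4.4,"ty":1.97,"tz":-5.4,"wx":0,"wy":0,"wz":0},{"fingers":5,"tx":4.4,"ty":1.97,"tz":-5.4,"wx":0,"wy":0,"wz":0}]}}

```text
t: 6.72
eef_pos: [576.3, -192.8, 47.3]
tcp_rot: [3.072, 0.658, -0.0]
contact_force: [-0.8, -0.4, 0.3]
width: 49.8
```

{"fn": "jog_arm", "kwargs": {"commands": [{"fingers":5,"tx":0.27,"ty":0.12,"tz":0.05,"wx":0,"wy":0,"wz":0},{"fingers":5,"tx":0.67,"ty":0.3,"tz":0.5,"wx":0,"wy":0,"wz":0},{"fingers":5,"tx":1.1,"ty":0.5,"tz":0.97,"wx":0,"wy":0,"wz":0},{"fingers":5,"tx":1.6,"ty":0.72,"tz":1.4,"wx":0,"wy":0,"wz":0},{"fingers":5,"tx":2.1,"ty":0.94,"tz":1.76,"wx":0,"wy":0,"wz":0},{"fingers":5,"tx":2.64,"ty":1.18,"tz":2.1,"wx":0,"wy":0,"wz":0},{"fingers":5,"tx":3.2,"ty":1.44,"tz":2.36,"wx":0,"wy":0,"wz":0},{"fingers":5,"tx":3.8,"ty":1.7,"tz":2.6,"wx":0,"wy":0,"wz":0},{"fingers":5,"tx":4.4,"ty":1.97,"tz":2.75,"wx":0,"wy":0,"wz":0},{"fingers":5,"tx":5.0,"ty":2.24,"tz":2.85,"wx":0,"wy":0,"wz":0},{"fingers":5,"tx":5.6,"ty":2.52,"tz":2.9,"wx":0,"wy":0,"wz":0}]}}

```text
t: 8.1
eef_pos: [632.8, -167.2, 76.3]
tcp_rot: [-3.072, -0.658, -0.0]
contact_force: [-0.3, -0.2, -0.3]
width: 49.9
```

{"fn": "jog_arm", "kwargs": {"commands": [{"fingers":5,"tx":0,"ty":0,"tz":0.5,"wx":0,"wy":0,"wz":0},{"fingers":5,"tx":0,"ty":0,"tz":1.5,"wx":0,"wy":0,"wz":0},{"fingers":5,"tx":-1,"ty":-0.45,"tz":2.5,"wx":0,"wy":0,"wz":0},{"fingers":5,"tx":-3,"ty":-1.35,"tz":4,"wx":0,"wy":0,"wz":0},{"fingers":5,"tx":-6,"ty":-2.7,"tz":6,"wx":0,"wy":0,"wz":0},{"fingers":5,"tx":-8,"ty":-4,"tz":7,"wx":0,"wy":0,"wz":0},{"fingers":5,"tx":-8.5,"ty":-4.5,"tz":7,"wx":0,"wy":0,"wz":0},{"fingers":5,"tx":-8.5,"ty":-4.5,"tz":7,"wx":0,"wy":0,"wz":0}]}}

```text
t: 9.1
eef_pos: [547.3, -212.8, 146.0]
tcp_rot: [-3.072, -0.657, 0.0]
contact_force: [0.7, 0.7, 0.4]
width: 50.1
```

Run:
```python
from h import *
s=state(); print(s["t"],s["eef_pos"],s["contact_force"])
for n in("scene","top"):
    p,d=capture(n); cv2.imwrite(f"pics/{n}4.png",p if n=="top" else cv2.resize(p[150:400,60:380],None,fx=2.4,fy=2.4)); W=world(n,d)
    hsv=cv2.cvtColor(p,cv2.COLOR_BGR2HSV); H,S,V=cv2.split(hsv)
    zok=(abs(W[...,2]-63)<6)&(W[...,1]>-330)&(W[...,1]<350)&(W[...,0]>450)&(W[...,0]<800)
    rects(n,zok&(S>120)&((H<8)|(H>172)),63)
    m=zok&(W[...,1]<-60)&(S>120)&((H<8)|(H>172)); print(m.sum(),np.percentile(W[m][:,2],[5,50,95]))
```

```text
9.1 [ 547.33855455 -212.7612133   145.9621735 ] [0.66647669 0.72408371 0.42109718]
scene px [253. 354.] centre [ 671.5 -150.8] size [ 61.3 129.2] yaw of length from +y (ccw) deg 24.1 corners [[617.0, -104.0], [670.0, -222.0], [726.0, -197.0], [673.0, -79.0]]
scene px [349. 253.] centre [551.8  23.2] size [ 62.3 130.2] yaw of length from +y (ccw) deg 7.3 corners [[513.0, 84.0], [529.0, -45.0], [591.0, -37.0], [574.0, 92.0]]
scene px [467. 228.] centre [555.2 239.2] size [ 61.5 133.3] yaw of length from +y (ccw) deg 8.6 corners [[515.0, 300.0], [535.0, 169.0], [596.0, 178.0], [576.0, 310.0]]
4328 [61.69827694 63.44545725 65.0011246 ]
top px [191. 135.] centre [549.7 241. ] size [ 59.9 129.4] yaw of length from +y (ccw) deg 8.8 corners [[510.0, 300.0], [530.0, 172.0], [589.0, 182.0], [569.0, 310.0]]
top px [311. 133.] centre [546.9  23.9] size [ 59.7 129.2] yaw of length from +y (ccw) deg 7.3 corners [[509.0, 84.0], [526.0, -44.0], [585.0, -36.0], [568.0, 92.0]]
top px [405.  66.] centre [ 667.6 -150.3] size [ 60.  130.6] yaw of length from +y (ccw) deg 24.4 corners [[613.0, -103.0], [667.0, -222.0], [722.0, -197.0], [668.0, -78.0]]
2228 [60.50317049 62.76084665 64.78323023]
```

View pics/scene4.png

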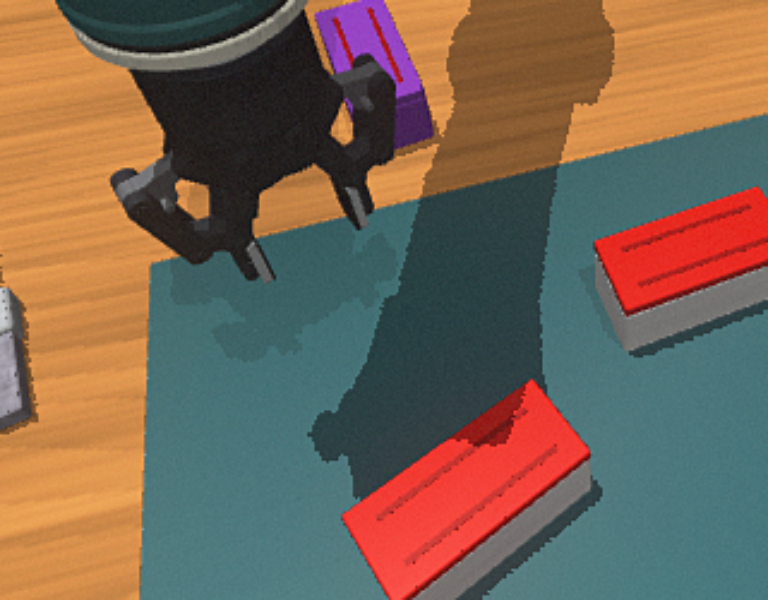

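View pics/top4.png

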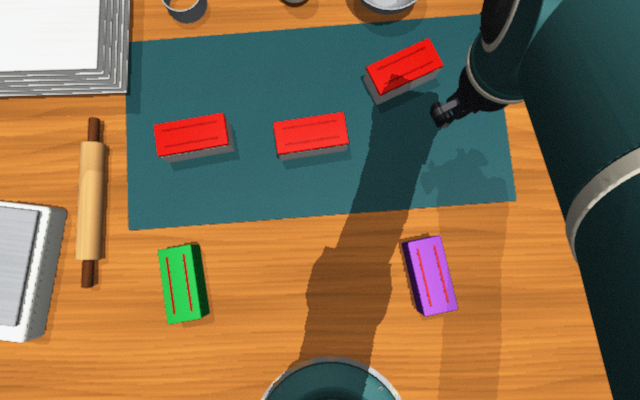

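The lid is up (top px 405,66; scene crop 465,490) and flat at z≈63. The centre is (669.5, -150.5), about (+85, -164) mm in the mat frame, so it's within limits. The gripper is clear of everything, so I'm handing in.

```bash
python3 -c "
from workcell import *
print(finish_job())"
```

```text
the job is handed in; nothing more can be done
None
```

The tin is lid up and flat on the mat, and I handed the job in at about 9 s of the 40 s allowed. No verdict was reported. I tipped it twice about its far bottom edge with the half-open fingers. After the first roll it lay flat on its side, and the second brought the red lid on top; it was never picked up.

- **Tin:** its top face is at z ≈ 63 mm in both views, so it is lying flat. Its centre is about (669, -150) mm, or about (+85, -164) mm from the mat's centre, inside the 165 / 320 mm limits.
- **Other tins:** both lid-up tins measured within 1 mm of where they started.
- **Gripper:** it stands clear of everything; the force reading was about 1 N, which is noise level.
- **Disagreement:** the two cameras differed by about 4 mm on the tin's x position and up to about 6 mm on the other tins'. That is more than the stated 2 mm calibration but far inside the limits.

No check failed. The first move call was refused for missing keys and moved nothing.

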